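Glasses in order of height

TASK

Line the four glasses up by height along the board, one on each cork coaster: the tallest on the coaster nearest the brown jug, then each shorter one in turn, the shortest nearest the sugar bowl. Set each one down gently, upright and in the middle of its coaster, without knocking any glass over and without shifting the jug or the sugar bowl.

Things in the scene. Friction and masses are not known exactly. Their poses are not given: they have to be found in the camera images.
- tall_glass: the tallest: two clear glasses nested upside down and stuck together as one piece, 145 mm tall and 54 mm across in all, solid to the touch, about 0.32 kg. Stands loose on the worktop. Origin: centre of its underside; z up.
- beaker: second tallest: amber beaker, open top, 110 mm tall, 63 mm across at the rim and 58 mm at the foot, about 0.30 kg. Stands loose on the worktop. Origin: centre of its underside; z up.
- short_glass: third tallest: pale amber glass standing upside down (closed top), 84 mm tall, 52 mm across, about 0.16 kg. Stands loose on the worktop. Origin: centre of its underside; z up.
- tea_glass: the shortest: small amber tea glass, open top, 52 mm tall, 39 mm across at the rim and 36 mm at the foot, about 0.09 kg. Stands loose on the worktop. Origin: centre of its underside; z up.
- coaster_1: round cork coaster, 84 mm across, 4 mm thick, fixed on a flat wooden board (90 x 470 x 8 mm) that lies on the worktop; leftmost (seen from the robot) of four identical coasters in a straight row, 115 mm apart between centres. Origin: centre of its underside, 8 mm above the worktop, so a glass on it stands 12 mm above the worktop. Its z is up, its y runs along the row towards the left end. A wall shelf, 0.4 m above the worktop, begins some 0.12 m behind the row: carry low
- coaster_2: round cork coaster, 84 mm across, 4 mm thick, fixed on a flat wooden board (90 x 470 x 8 mm) that lies on the worktop; second from the left of four identical coasters in a straight row, 115 mm apart between centres. Origin: centre of its underside, 8 mm above the worktop, so a glass on it stands 12 mm above the worktop. Its z is up, its y runs along the row towards the left end. A wall shelf, 0.4 m above the worktop, begins some 0.12 m behind the row: carry low
- coaster_3: round cork coaster, 84 mm across, 4 mm thick, fixed on a flat wooden board (90 x 470 x 8 mm) that lies on the worktop; third from the left of four identical coasters in a straight row, 115 mm apart between centres. Origin: centre of its underside, 8 mm above the worktop, so a glass on it stands 12 mm above the worktop. Its z is up, its y runs along the row towards the left end. A wall shelf, 0.4 m above the worktop, begins some 0.12 m behind the row: carry low
- coaster_4: round cork coaster, 84 mm across, 4 mm thick, fixed on a flat wooden board (90 x 470 x 8 mm) that lies on the worktop; rightmost of four identical coasters in a straight row, 115 mm apart between centres. Origin: centre of its underside, 8 mm above the worktop, so a glass on it stands 12 mm above the worktop. Its z is up, its y runs along the row towards the left end. A wall shelf, 0.4 m above the worktop, begins some 0.12 m behind the row: carry low
- brown_jug: brown pottery jug, 62 x 90 mm and 93 mm tall, loose on the worktop, 130 mm beyond the last coaster at one end of the row (left or right, it varies). Origin: middle of its underside; z up. Not to be handled.
- sugar_bowl: grey-beige footed sugar bowl with a knobbed lid, 68 mm across and 70 mm tall, loose on the worktop, 130 mm beyond the last coaster at the other end of the row from the jug. Origin: middle of its underside; z up. Not to be handled.
Things that resemble listed ones, but are neither listed nor needed, are in the scene too. Leave any yellow look-alike of the tall_glass alone.

How it is judged:
At the end, for the whole second after the job is handed in: From the jug's end of the row to the sugar bowl's end, the coasters carry the 145, 110, 84 and 52 mm glasses in that order; each stands on its coaster with its centre within 15 mm of the coaster's, tilted less than 0.1 rad, released and at rest (((y of brown_jug in the frame of coaster_1 above 0 m and horizontal distance between tall_glass and coaster_1 below 0.015 m and z of tall_glass in the frame of coaster_1 between 0.001 and 0.008 m and horizontal distance between beaker and coaster_2 below 0.015 m and z of beaker in the frame of coaster_2 between 0.001 and 0.008 m and horizontal distance between short_glass and coaster_3 below 0.015 m and z of short_glass in the frame of coaster_3 between 0.001 and 0.008 m and horizontal distance between tea_glass and coaster_4 below 0.015 m and z of tea_glass in the frame of coaster_4 between 0.001 and 0.008 m) or (not (y of brown_jug in the frame of coaster_1 above 0 m) and horizontal distance between tall_glass and coaster_4 below 0.015 m and z of tall_glass in the frame of coaster_4 between 0.001 and 0.008 m and horizontal distance between beaker and coaster_3 below 0.015 m and z of beaker in the frame of coaster_3 between 0.001 and 0.008 m and horizontal distance between short_glass and coaster_2 below 0.015 m and z of short_glass in the frame of coaster_2 between 0.001 and 0.008 m and horizontal distance between tea_glass and coaster_1 below 0.015 m and z of tea_glass in the frame of coaster_1 between 0.001 and 0.008 m)) and angle between each of tall_glass, beaker, short_glass, tea_glass's own z axis and vertical below 0.1 rad and linear speed of each of tall_glass, beaker, short_glass, tea_glass below 0.02 m/s); the robot touches nothing.
It fails at once if the jug or the sugar bowl is shifted by more than 20 mm or tipped (distance of any of brown_jug, sugar_bowl from where it was at the start of the episode above 0.02 m or angle between any of brown_jug, sugar_bowl's own z axis and vertical above 0.4 rad).
It fails at once if a glass is knocked over (tilted by more than 0.7 rad) (angle between any of tall_glass, beaker, short_glass, tea_glass's own z axis and vertical above 0.7 rad).
It fails at once if a glass is banged down on a coaster (over 60 N) (contact force between any of tall_glass, beaker, short_glass, tea_glass and coaster_1 above 60 N or contact force between any of tall_glass, beaker, short_glass, tea_glass and coaster_2 above 60 N or contact force between any of tall_glass, beaker, short_glass, tea_glass and coaster_3 above 60 N or contact force between any of tall_glass, beaker, short_glass, tea_glass and coaster_4 above 60 N).
It also fails if it takes over 106 s, if anything falls off the work surface, if the arm or the gripper's body presses on something with over 40 N, if the wrist force passes 120 N, or if a joint passes its speed limit or range.

ROBOT

A 6-joint arm with a two-finger parallel gripper is mounted at the origin on a cart in front of the work surface, level with it; the furniture and walls round the work are solid. World frame = base frame: x ahead of the robot, y to its left, z up, the work surface at z = 0. Lengths are in m, angles in rad, forces in N, time in s.
With the tool pointing down it reaches from about 0.425 to 1.125 m from the base axis. Payload 14.9 kg.
Tool frame: the origin (TCP) lies at the very end of the fingers, on their centre line; the grasp point (between the pads) lies 19 mm behind it (manip.grip_depth is the distance from the TCP to the grasp point, in m); z points along the fingers, y is the line along which they close (so a half turn about z gives the same grasp; the last joint's range is limited). The gripper opens to 91 mm and grips with 3 to 60 N. Pads are 32 mm wide; open, the fingers measure 118 mm over their backs; the gripper's body (76 mm by 178 mm) begins 60 mm behind the grasp point.
Start: joints at [-1.329, 0.379, 1.734, -0, 1.028, -0.033], TCP at [0.19, -0.674, 0.187] pointing down, gripper open.
Joint ranges: [-2.77, 2.77], [-0.74, 2.19], [0, 2.66], [-1.06, 4.2], [0.31, 2.87], [-3.08, 3.08]. Speed limits (rad/s): [1.89, 1.89, 2.39, 3.14, 3.14, 3.14].

INTERFACE

Orientations are given as [roll, pitch, yaw] about the fixed x, y, z axes, in that order (R = Rz(yaw) Ry(pitch) Rx(roll)).
In Python, from cell import readout, optics, ticket, manip gives the robot as it stands.
- The arm moves only by the tool jog_arm, never from a script. Its argument "steps" is a list of rows, each a list of 7 numbers: the finger opening in m, from 0 to 0.0912, then the shift along the world's x, y, z in m, then the turn, a rotation vector about the world's x, y, z in degrees. In form: [[fingers, tx, ty, tz, ax, ay, az], ...]. A call has 1 to 10 rows; each row is the pose to reach, as a shift and turn from the pose commanded when the call began; what a row does not reach only later rows make up. A row lasts 1/8 s, in which the tool goes at most 62.5 mm and 10.7 degrees, less where a joint would pass 70% of its speed; a pose out of reach is approached as far as the arm can. A call with a gripper value outside its range is refused whole. The fingers move at their own pace and stop on an object; "force" is the grip in N (left out, the last holds). Time passes only in rows, so rows that repeat a pose let the fingers close. It gives the time, the measured TCP pose, the force, the opening and the grip force at its end, in the units of the state.
- readout.observe(): the state, without advancing time (a new reading comes with each control period).
- optics.camera(name): name is "side" or "top" or "wrist"; returns a dict with "frame" (420x560x3 uint8, blue, green, red), "depth" (420x560 float32, m along the optical axis (not along the pixel's ray), 0 where there is no reading), "fov_y" (degrees; the focal length in pixels is half the picture's height over the tangent of half this angle, whatever the lens; pixels are square), "cx", "cy" (the principal point, pixels), "camera_from_world" (4x4, takes a point from world to camera coordinates). Camera axes: x right, y down, z forward; pixel columns grow to the right and rows downward; lengths in m; the calibration is good to about 2 mm. A picture is of the moment at which its call begins.
- ticket.finish_job(): hands the job in; it is judged then, once.
The state is a dict: "time": time; "joint_pos": joint angles; "joint_vel": joint speeds; "effort": joint torques, N m; "eef_pos": TCP position; "tool_rot": TCP orientation; "wrist_force": force on the tool from outside, world axes, zero at the start; "moment": the same for the moment, N m; "gripper_width": opening from 0.0 (shut) to 1.0 (fully open); "grip_force": force on a finger pad.
Only numpy, scipy, OpenCV 4.12 (cv2) and the standard library are available. Lean on these libraries where they do the work, as an engineer would, in place of code of your own. Each camera call takes 0.05 s, during which the arm holds its last target. There are 200 camera calls.

## Working session

There is one attempt and no reset: what is moved stays moved. The work goes in short steps, Python scripts to look and compute and a tool call to move; the robot and the scene stay as the last step left them, time stands still between calls to the robot, and variables do not carry over. Pictures are saved under pics/ and viewed, at most 14 in all, crops included, and the job is handed in when it is done.

Besides the shell and the picture viewer there is one more tool, called as name(argument=value, ...) on one line, values as JSON. jog_arm: Moves the arm, as the interface text tells. Its arguments: {"type":"object","properties":{"steps":{"type":"array","items":{"type":"array","items":{"type":"number"}}},"force":{"type":"number"}},"required":["steps"]}

```bash
mkdir -p pics; cat > h.py <<'E'
import numpy as np, cv2
from cell import readout, optics, ticket, manip
def cam(n):
    c=optics.camera(n); c['f']=c['frame'].shape[0]/2/np.tan(np.radians(c['fov_y'])/2); c['wc']=np.linalg.inv(c['camera_from_world']); return c
def ray(c,u,v,z):
    d=c['wc'][:3,:3]@np.array([(u-c['cx'])/c['f'],(v-c['cy'])/c['f'],1]); o=c['wc'][:3,3]
    return o+d*(z-o[2])/d[2]
def cloud(c):
    D=c['depth']; v,u=np.indices(D.shape)
    P=np.stack([(u-c['cx'])/c['f']*D,(v-c['cy'])/c['f']*D,D],-1)
    return P@c['wc'][:3,:3].T+c['wc'][:3,3]
E
python3 - <<'E'
from h import *
for n in ("top","side"):
    c=cam(n); cv2.imwrite(f'pics/{n}0.png',c['frame']); np.savez(f'{n}0.npz',**c); print(n,c['wc'].round(3).tolist(),c['f'],(c['depth']>0).mean())
print(readout.observe()['eef_pos'],readout.observe()['tool_rot'],manip.grip_depth)
E
```

```text
top [[0.004, -0.989, 0.147, 0.364], [-1.0, -0.005, -0.006, 0.027], [0.007, -0.147, -0.989, 1.014], [0.0, 0.0, 0.0, 1.0]] 435.5125770935437 0.9959821428571428
side [[-0.832, -0.233, 0.504, 0.07], [-0.554, 0.307, -0.773, 0.679], [0.025, -0.923, -0.385, 0.378], [0.0, 0.0, 0.0, 1.0]] 391.34603873772926 0.9962797619047619
[ 0.18985688 -0.673351    0.18642935] [-3.14053531e+00 -3.58879415e-05  2.74800861e-01] 0.0188
```

View pics/top0.png

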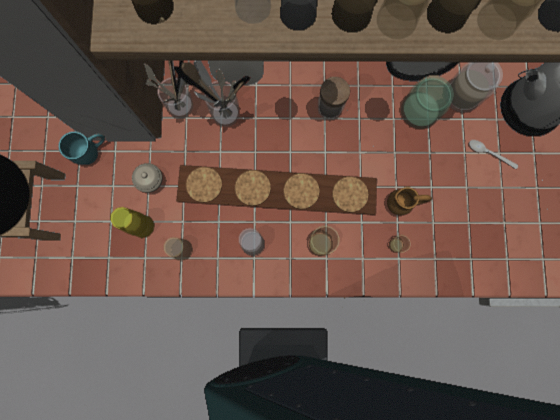

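View pics/side0.png

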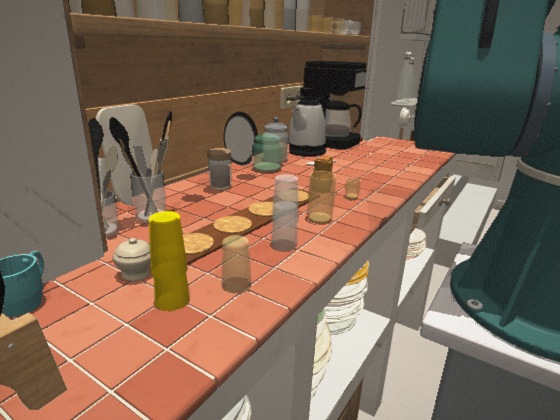

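```bash
python3 - <<'E'
from h import *
c={k:v for k,v in np.load('top0.npz').items()}; s={k:v for k,v in np.load('side0.npz').items()}
hsv=cv2.cvtColor(c['frame'],cv2.COLOR_BGR2HSV)
print('hsv coaster',hsv[185,204],hsv[195,350])
for u,v in ((204,185),(252,188),(302,191),(350,195)):
    m=cv2.inRange(hsv,(8,60,110),(25,255,255)); w=np.zeros_like(m); cv2.circle(w,(u,v),21,255,-1); m&=w
    (x,y),r=cv2.minEnclosingCircle(cv2.findNonZero(m)); M=cv2.moments(m,True); print('coaster',(x,y,r),ray(c,M['m10']/M['m00'],M['m01']/M['m00'],.012).round(4))
# depth clusters
for nm,k in (('top',c),('side',s)):
    P=cloud(k)
    m=((P[...,2]>.025)&(P[...,2]<.2)&(P[...,0]>.3)&(P[...,0]<.66)&(abs(P[...,1])<.55)).astype(np.uint8)
    n,l,st,ce=cv2.connectedComponentsWithStats(m)
    for i in range(1,n):
        if st[i,4]<25: continue
        q=P[l==i]; print(nm,ce[i].round(),st[i,4],'lo',q.min(0).round(3),'hi',q.max(0).round(3))
        h=q[q[:,2]>q[:,2].max()-.008]; print('    top ring mid',((h.min(0)+h.max(0))/2).round(4),np.ptp(h,0).round(3))
a=cv2.resize(c['frame'][205:275,150:430],None,fx=2.8,fy=2.8,interpolation=2)
b=cv2.resize(s['frame'][150:300,200:400],None,fx=2.6,fy=2.6,interpolation=2)
o=np.zeros((a.shape[0]+b.shape[0],a.shape[1],3),np.uint8); o[:a.shape[0]]=a; o[a.shape[0]:,:b.shape[1]]=b
cv2.imwrite('pics/crop1.png',o)
E
```

```text
hsv coaster [ 16 110 125] [ 16 112 125]
coaster (202.88888549804688, 182.55555725097656, 18.89715576171875) [0.5863 0.1998 0.012 ]
coaster (251.5, 188.0, 20.056270599365234) [0.5794 0.0849 0.012 ]
coaster (301.2214660644531, 190.69126892089844, 17.792049407958984) [ 0.5721 -0.0299  0.012 ]
coaster (349.8780517578125, 192.756103515625, 18.703847885131836) [ 0.5649 -0.1448  0.012 ]
top [ 79. 156.] 371 lo [0.627 0.448 0.025] hi [0.66  0.515 0.075]
    top ring mid [0.644  0.4825 0.0717] [0.032 0.065 0.007]
top [ 45. 169.] 279 lo [0.595 0.53  0.025] hi [0.614 0.55  0.117]
    top ring mid [0.6043 0.5444 0.1126] [0.016 0.011 0.008]
top [147. 178.] 710 lo [0.56  0.291 0.028] hi [0.626 0.358 0.071]
    top ring mid [0.591  0.3216 0.0675] [0.021 0.014 0.008]
top [ 16. 194.] 943 lo [0.489 0.538 0.114] hi [0.577 0.55  0.2  ]
    top ring mid [0.5328 0.5444 0.196 ] [0.084 0.011 0.008]
top [406. 201.] 657 lo [ 0.512 -0.314  0.025] hi [ 0.572 -0.227  0.094]
    top ring mid [ 0.5419 -0.2651  0.0904] [0.046 0.076 0.008]
top [131. 222.] 858 lo [0.46  0.313 0.025] hi [0.51  0.362 0.149]
    top ring
[... 907 characters left out ...]
p ring mid [0.4434 0.0837 0.1422] [0.042 0.043 0.008]
side [352. 184.] 191 lo [ 0.424 -0.271  0.025] hi [ 0.462 -0.228  0.053]
    top ring mid [ 0.4433 -0.2496  0.0485] [0.037 0.042 0.008]
side [158. 254.] 3796 lo [0.459 0.299 0.025] hi [0.617 0.368 0.146]
    top ring mid [0.4853 0.342  0.1424] [0.042 0.044 0.008]
side [235. 258.] 1191 lo [0.408 0.229 0.025] hi [0.453 0.274 0.085]
    top ring mid [0.4317 0.2502 0.0815] [0.042 0.042 0.008]
side [ 22. 285.] 1214 lo [0.491 0.45  0.025] hi [0.66  0.55  0.153]
    top ring mid [0.499  0.5468 0.15  ] [0.015 0.006 0.007]
side [ 43. 351.] 995 lo [0.45  0.532 0.025] hi [0.469 0.55  0.113]
    top ring mid [0.4598 0.5453 0.1091] [0.019 0.009 0.008]
```

View pics/crop1.png

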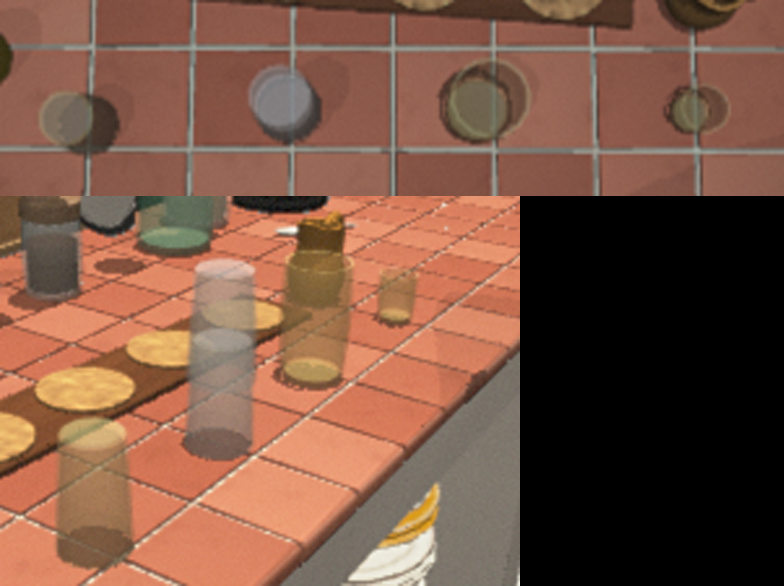

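Seen in the top view: tall clear glass at (250,240), beaker at (322,240), short glass at (176,248), tea glass at (398,243). The yellow look-alike of the tall glass is at (131,222), so I'll leave it alone; the clear nested pair in the crop fits the description. The jug is on the right (403,200), so the order is tall→coaster_4, beaker→3, short→2, tea→1. I'll start with the tea glass.

jog_arm(steps=[[0.0912, 0.03, 0.05, 0, 0, 0, -2], [0.0912, 0.06, 0.1, 0, 0, 0, -4], [0.0912, 0.09, 0.15, 0, 0, 0, -6], [0.0912, 0.12, 0.2, 0, 0, 0, -8], [0.0912, 0.15, 0.25, 0, 0, 0, -10], [0.0912, 0.18, 0.3, 0, 0, 0, -12], [0.0912, 0.21, 0.35, 0, 0, 0, -14], [0.0912, 0.24, 0.4, 0, 0, 0, -15.7], [0.0912, 0.2546, 0.4239, 0, 0, 0, -15.7], [0.0912, 0.2546, 0.4239, 0, 0, 0, -15.7]], force=12)

```text
time: 1.35
eef_pos: [0.4451, -0.2483, 0.1869]
tool_rot: [-3.141, 0.0, 0.003]
wrist_force: [0.1, 0.6, 0.9]
gripper_width: 0.998
grip_force: 0.0
```

jog_arm(steps=[[0.0912, 0, 0, -0.03, 0, 0, 0], [0.0912, 0, 0, -0.06, 0, 0, 0], [0.0912, 0, 0, -0.09, 0, 0, 0], [0.0912, 0, 0, -0.12, 0, 0, 0], [0.0912, 0, 0, -0.145, 0, 0, 0], [0.0912, 0, 0, -0.16, 0, 0, 0], [0.0912, 0, 0, -0.171, 0, 0, 0], [0.0912, 0, 0, -0.171, 0, 0, 0], [0.06, 0, 0, -0.171, 0, 0, 0], [0.05, 0, 0, -0.171, 0, 0, 0]])

```text
time: 2.6
eef_pos: [0.445, -0.2501, 0.0167]
tool_rot: [3.141, -0.001, 0.001]
wrist_force: [-0.4, -0.4, -0.1]
gripper_width: 0.809
grip_force: 0.0
```

jog_arm(steps=[[0.046, 0, 0, 0, 0, 0, 0], [0.042, 0, 0, 0, 0, 0, 0], [0.038, 0, 0, 0, 0, 0, 0], [0.034, 0, 0, 0, 0, 0, 0], [0.025, 0, 0, 0, 0, 0, 0], [0.02, 0, 0, 0, 0, 0, 0], [0.02, 0, 0, 0, 0, 0, 0], [0.02, 0, 0, 0, 0, 0, 0]])

```text
time: 3.6
eef_pos: [0.4445, -0.2498, 0.0161]
tool_rot: [-3.142, 0.0, 0.001]
wrist_force: [0.5, 1.5, 2.6]
gripper_width: 0.413
grip_force: 12.0
```

jog_arm(steps=[[0.02, 0, 0, 0.01, 0, 0, 0], [0.02, 0, 0, 0.04, 0, 0, 0], [0.02, 0, 0, 0.08, 0, 0, 0], [0.02, 0, 0, 0.12, 0, 0, 0], [0.02, 0, 0, 0.16, 0, 0, 0], [0.02, 0, 0, 0.174, 0, 0, 0], [0.02, 0, 0, 0.174, 0, 0, 0]])

```text
time: 4.47
eef_pos: [0.4447, -0.25, 0.1905]
tool_rot: [3.141, -0.001, 0.001]
wrist_force: [1.0, 0.6, -1.1]
gripper_width: 0.412
grip_force: 12.0
```

jog_arm(steps=[[0.02, 0.007, 0.022, 0, 0, 0, 5], [0.02, 0.021, 0.067, 0, 0, 0, 14], [0.02, 0.036, 0.115, 0, 0, 0, 24], [0.02, 0.052, 0.165, 0, 0, 0, 34], [0.02, 0.068, 0.215, 0, 0, 0, 44], [0.02, 0.084, 0.265, 0, 0, 0, 54], [0.02, 0.1, 0.315, 0, 0, 0, 64], [0.02, 0.116, 0.365, 0, 0, 0, 74], [0.02, 0.13, 0.415, 0, 0, 0, 84], [0.02, 0.1418, 0.4496, 0, 0, 0, 90]])

```text
time: 5.72
eef_pos: [0.5856, 0.2016, 0.1877]
tool_rot: [-3.139, 0.001, 1.577]
wrist_force: [1.0, 0.2, -1.5]
gripper_width: 0.413
grip_force: 12.0
```

```bash
python3 - <<'E'
from h import *
c=cam('side'); cv2.imwrite('pics/side1.png',c['frame'])
s=readout.observe(); print(s['eef_pos'],s['tool_rot'],s['gripper_width'],s['joint_pos'])
E
```

```text
[0.58686153 0.20428849 0.18790243] [-3.13989945e+00 -2.63664906e-04  1.58229075e+00] 0.4147418171277697 [2.97131920e-01 2.57355006e-01 1.89679320e+00 8.73844854e-04
 9.88994935e-01 2.85156508e-01]
```

View pics/side1.png

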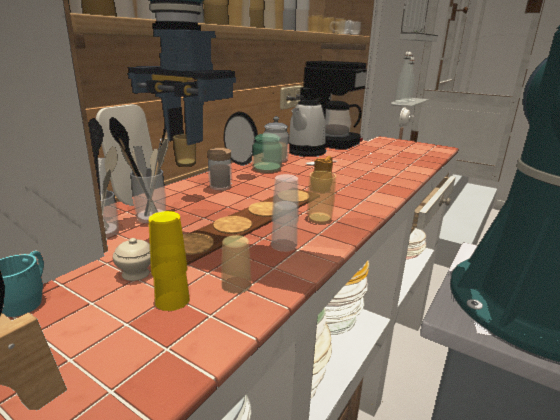

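The picture shows the tea glass in the gripper at about (187,150), hanging over coaster 1 at (195,243). I'll lower it.

jog_arm(steps=[[0.02, 0, 0, 0, 0, 0, 0], [0.02, 0, 0, -0.03, 0, 0, 0], [0.02, 0, 0, -0.06, 0, 0, 0], [0.02, 0, 0, -0.09, 0, 0, 0], [0.02, 0, 0, -0.12, 0, 0, 0], [0.02, 0, 0, -0.14, 0, 0, 0], [0.02, 0, 0, -0.15, 0, 0, 0], [0.02, 0, 0, -0.156, 0, 0, 0], [0.02, 0, 0, -0.16, 0, 0, 0], [0.02, 0, 0, -0.16, 0, 0, 0]])

```text
time: 7.02
eef_pos: [0.5865, 0.1998, 0.0303]
tool_rot: [3.141, -0.0, 1.572]
wrist_force: [0.2, 0.2, -0.1]
gripper_width: 0.415
grip_force: 12.0
```

jog_arm(steps=[[0.02, 0, 0, -0.001, 0, 0, 0], [0.02, 0, 0, -0.002, 0, 0, 0], [0.02, 0, 0, -0.002, 0, 0, 0]])

```text
time: 7.4
eef_pos: [0.5865, 0.1998, 0.0282]
tool_rot: [3.141, -0.0, 1.572]
wrist_force: [0.6, 0.1, -0.7]
gripper_width: 0.408
grip_force: 12.0
```

jog_arm(steps=[[0.041, 0, 0, 0, 0, 0, 0], [0.048, 0, 0, 0, 0, 0, 0], [0.06, 0, 0, 0, 0, 0, 0], [0.075, 0, 0, 0, 0, 0, 0], [0.075, 0, 0, 0, 0, 0, 0], [0.075, 0, 0, 0.03, 0, 0, 0], [0.075, 0, 0, 0.08, 0, 0, 0], [0.075, 0, 0, 0.13, 0, 0, 0], [0.09, 0, 0, 0.16, 0, 0, 0], [0.09, 0, 0, 0.16, 0, 0, 0]])

```text
time: 8.65
eef_pos: [0.5877, 0.2002, 0.1906]
tool_rot: [3.138, -0.001, 1.572]
wrist_force: [-0.4, 0.2, -0.3]
gripper_width: 0.977
grip_force: 0.0
```

jog_arm(steps=[[0.09, -0.03, 0.01, 0, 0, 0, 0], [0.09, -0.07, 0.022, 0, 0, 0, 0], [0.09, -0.11, 0.034, 0, 0, 0, 0], [0.09, -0.14, 0.044, 0, 0, 0, 0], [0.09, -0.154, 0.048, 0, 0, 0, 0], [0.09, -0.154, 0.048, 0, 0, 0, 0], [0.09, -0.154, 0.048, 0, 0, 0, 0]])

```text
time: 9.52
eef_pos: [0.4332, 0.2477, 0.188]
tool_rot: [3.141, -0.0, 1.571]
wrist_force: [0.2, 0.2, 0.3]
gripper_width: 0.988
grip_force: 0.0
```

```bash
cat > w.py <<'E'
import sys
from h import *
n=sys.argv[1]; z0,x0,y0=map(float,sys.argv[2:5])
c=cam(n); cv2.imwrite(f'pics/{sys.argv[5]}.png',c['frame']); P=cloud(c)
q=P[(P[...,2]>z0)&(P[...,2]<.17)&(np.hypot(P[...,0]-x0,P[...,1]-y0)<.05)]
if len(q): h=q[q[:,2]>q[:,2].max()-.008]; print(len(q),((h.min(0)+h.max(0))/2).round(4),np.ptp(h,axis=0).round(3),h.max(0))
print(readout.observe()['eef_pos'])
E
python3 w.py wrist .03 .432 .248 w1; python3 w.py side .02 .5863 .2 s2
```

```text
1913 [0.435  0.248  0.0818] [0.042 0.042 0.008] [0.4559163  0.26924991 0.0857406 ]
[0.43324732 0.2475527  0.18796187]
498 [0.5837 0.2028 0.0607] [0.039 0.04  0.008] [0.60324244 0.22300348 0.06462051]
[0.43314559 0.24754548 0.18793376]
```

View pics/w1.png

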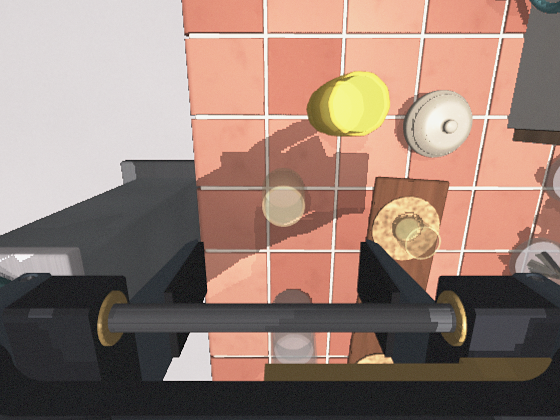

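The wrist view shows the tea glass at (410,237) standing well on coaster 1, and the short glass at (284,200) between the finger lines.

jog_arm(steps=[[0.09, 0, 0, -0.03, 0, 0, 0], [0.09, 0, 0, -0.07, 0, 0, 0], [0.09, 0, 0, -0.11, 0, 0, 0], [0.09, 0, 0, -0.14, 0, 0, 0], [0.09, 0, 0, -0.153, 0, 0, 0], [0.08, 0, 0, -0.153, 0, 0, 0], [0.07, 0, 0, -0.153, 0, 0, 0], [0.064, 0, 0, -0.153, 0, 0, 0], [0.06, 0, 0, -0.153, 0, 0, 0], [0.056, 0, 0, -0.153, 0, 0, 0]])

```text
time: 10.88
eef_pos: [0.4325, 0.2478, 0.0353]
tool_rot: [3.141, -0.0, 1.572]
wrist_force: [0.3, -1.0, 0.6]
gripper_width: 0.618
grip_force: 0.0
```

jog_arm(steps=[[0.053, 0, 0, 0, 0, 0, 0], [0.05, 0, 0, 0, 0, 0, 0], [0.045, 0, 0, 0, 0, 0, 0], [0.04, 0, 0, 0, 0, 0, 0], [0.03, 0, 0, 0, 0, 0, 0], [0.03, 0, 0, 0, 0, 0, 0], [0.03, 0, 0, 0.005, 0, 0, 0], [0.03, 0, 0, 0.03, 0, 0, 0], [0.03, 0, 0, 0.05, 0, 0, 0], [0.03, 0, 0, 0.05, 0, 0, 0]])

```text
time: 12.12
eef_pos: [0.4328, 0.248, 0.086]
tool_rot: [3.14, -0.001, 1.572]
wrist_force: [-0.3, 0.0, -1.6]
gripper_width: 0.475
grip_force: 11.9
```

jog_arm(steps=[[0.03, 0, 0, 0.04, 0, 0, 0], [0.03, 0.02, -0.02, 0.05, 0, 0, 0], [0.03, 0.05, -0.05, 0.05, 0, 0, 0], [0.03, 0.08, -0.08, 0.05, 0, 0, 0], [0.03, 0.11, -0.115, 0.05, 0, 0, 0], [0.03, 0.135, -0.15, 0.05, 0, 0, 0], [0.03, 0.147, -0.163, 0.05, 0, 0, 0], [0.03, 0.147, -0.163, 0.05, 0, 0, 0], [0.03, 0.147, -0.163, 0.02, 0, 0, 0], [0.03, 0.147, -0.163, 0, 0, 0, 0]])

```text
time: 13.38
eef_pos: [0.5779, 0.0856, 0.0835]
tool_rot: [-3.14, 0.0, 1.572]
wrist_force: [0.9, -0.1, -1.9]
gripper_width: 0.474
grip_force: 11.9
```

jog_arm(steps=[[0.03, 0, 0, -0.015, 0, 0, 0], [0.03, 0, 0, -0.026, 0, 0, 0], [0.03, 0, 0, -0.032, 0, 0, 0], [0.03, 0, 0, -0.036, 0, 0, 0], [0.03, 0, 0, -0.036, 0, 0, 0]])

```text
time: 14.0
eef_pos: [0.5795, 0.0847, 0.0491]
tool_rot: [3.141, -0.0, 1.572]
wrist_force: [0.6, -0.2, -1.6]
gripper_width: 0.479
grip_force: 11.9
```

jog_arm(steps=[[0.03, 0, 0, -0.001, 0, 0, 0], [0.03, 0, 0, -0.002, 0, 0, 0], [0.03, 0, 0, -0.002, 0, 0, 0]])

```text
time: 14.38
eef_pos: [0.5796, 0.0847, 0.0473]
tool_rot: [3.141, -0.0, 1.572]
wrist_force: [0.0, 0.2, 1.0]
gripper_width: 0.476
grip_force: 11.9
```

jog_arm(steps=[[0.046, 0, 0, 0, 0, 0, 0], [0.055, 0, 0, 0, 0, 0, 0], [0.065, 0, 0, 0, 0, 0, 0], [0.08, 0, 0, 0, 0, 0, 0], [0.08, 0, 0, 0, 0, 0, 0], [0.08, 0, 0, 0.03, 0, 0, 0], [0.08, 0, 0, 0.08, 0, 0, 0], [0.09, 0, 0, 0.13, 0, 0, 0], [0.09, 0, 0, 0.15, 0, 0, 0], [0.09, 0, 0, 0.15, 0, 0, 0]])

```text
time: 15.62
eef_pos: [0.5799, 0.0848, 0.1979]
tool_rot: [3.14, -0.0, 1.572]
wrist_force: [-0.2, -0.2, -0.6]
gripper_width: 0.985
grip_force: 0.0
```

jog_arm(steps=[[0.0912, -0.025, -0.03, 0, 0, 0, 0], [0.0912, -0.055, -0.065, 0, 0, 0, 0], [0.0912, -0.085, -0.1, 0, 0, 0, 0], [0.0912, -0.115, -0.138, 0, 0, 0, 0], [0.0912, -0.1325, -0.158, 0, 0, 0, 0], [0.0912, -0.1325, -0.158, 0, 0, 0, 0], [0.0912, -0.1325, -0.158, 0, 0, 0, 0]])

```text
time: 16.5
eef_pos: [0.4468, -0.0729, 0.1961]
tool_rot: [-3.14, -0.0, 1.571]
wrist_force: [0.2, 0.4, 0.3]
gripper_width: 1.001
grip_force: 0.0
```

```bash
python3 w.py wrist .03 .447 -.0735 w2; python3 w.py wrist .03 .444 .082 w3;python3 w.py side .02 .579 .085 s3
```

```text
2670 [ 0.4493 -0.0739  0.107 ] [0.06  0.06  0.008] [ 0.47915977 -0.04400683  0.11094849]
[ 0.4469759  -0.07276826  0.19631759]
3938 [0.4471 0.0732 0.1432] [0.045 0.029 0.008] [0.46945058 0.08752513 0.14715323]
[ 0.44707435 -0.07267695  0.19644922]
866 [0.5784 0.0862 0.0931] [0.042 0.042 0.008] [0.59961827 0.10724885 0.0971194 ]
[ 0.44709141 -0.07267478  0.19655569]
```

View pics/w2.png

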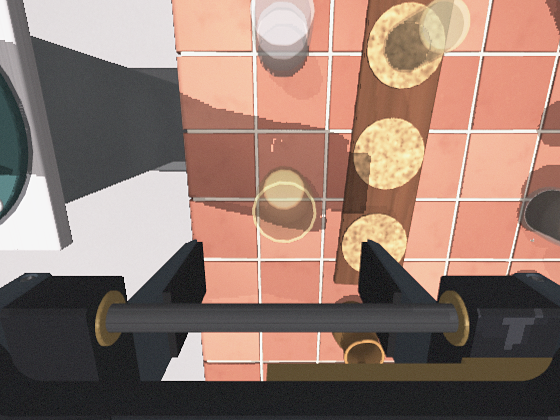

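The short glass is on coaster 2 (around (420,35)), and the beaker at (283,205) sits centred between the finger lines.

jog_arm(steps=[[0.0912, 0.001, 0, -0.03, 0, 0, 0], [0.0912, 0.001, 0, -0.065, 0, 0, 0], [0.0912, 0.001, 0, -0.1, 0, 0, 0], [0.0912, 0.001, 0, -0.13, 0, 0, 0], [0.0912, 0.001, 0, -0.142, 0, 0, 0], [0.085, 0.001, 0, -0.142, 0, 0, 0], [0.078, 0.001, 0, -0.142, 0, 0, 0], [0.072, 0.001, 0, -0.142, 0, 0, 0], [0.068, 0.001, 0, -0.142, 0, 0, 0], [0.064, 0.001, 0, -0.142, 0, 0, 0]])

```text
time: 17.9
eef_pos: [0.448, -0.0733, 0.0553]
tool_rot: [3.141, 0.0, 1.572]
wrist_force: [0.3, 0.2, 0.2]
gripper_width: 0.703
grip_force: 0.0
```

jog_arm(steps=[[0.06, 0, 0, 0, 0, 0, 0], [0.056, 0, 0, 0, 0, 0, 0], [0.05, 0, 0, 0, 0, 0, 0], [0.045, 0, 0, 0, 0, 0, 0], [0.045, 0, 0, 0, 0, 0, 0], [0.045, 0, 0, 0.005, 0, 0, 0], [0.045, 0, 0, 0.025, 0, 0, 0], [0.045, 0, 0, 0.045, 0, 0, 0], [0.045, 0, 0, 0.045, 0, 0, 0]], force=16)

```text
time: 19.02
eef_pos: [0.4482, -0.0733, 0.1009]
tool_rot: [3.14, 0.0, 1.572]
wrist_force: [0.2, 0.1, -3.4]
gripper_width: 0.662
grip_force: 15.9
```

jog_arm(steps=[[0.045, 0.015, 0.005, 0, 0, 0, 0], [0.045, 0.045, 0.016, 0, 0, 0, 0], [0.045, 0.08, 0.028, 0, 0, 0, 0], [0.045, 0.11, 0.038, 0, 0, 0, 0], [0.045, 0.124, 0.0435, 0, 0, 0, 0], [0.045, 0.124, 0.0435, 0, 0, 0, 0], [0.045, 0.124, 0.0435, -0.015, 0, 0, 0], [0.045, 0.124, 0.0435, -0.026, 0, 0, 0], [0.045, 0.124, 0.0435, -0.031, 0, 0, 0], [0.045, 0.124, 0.0435, -0.031, 0, 0, 0]])

```text
time: 20.27
eef_pos: [0.5714, -0.0298, 0.0686]
tool_rot: [-3.141, -0.0, 1.571]
wrist_force: [-0.2, 0.5, -3.1]
gripper_width: 0.664
grip_force: 15.9
```

jog_arm(steps=[[0.045, 0, 0, -0.001, 0, 0, 0], [0.045, 0, 0, -0.002, 0, 0, 0], [0.045, 0, 0, -0.002, 0, 0, 0]])

```text
time: 20.65
eef_pos: [0.5721, -0.0298, 0.0673]
tool_rot: [3.141, 0.0, 1.572]
wrist_force: [0.9, -0.2, -1.1]
gripper_width: 0.662
grip_force: 16.0
```

Release it, then move to above the tall glass (.4445, .082).

jog_arm(steps=[[0.063, 0, 0, -0.001, 0, 0, 0], [0.07, 0, 0, -0.001, 0, 0, 0], [0.08, 0, 0, -0.001, 0, 0, 0], [0.0912, 0, 0, -0.001, 0, 0, 0], [0.0912, 0, 0, -0.001, 0, 0, 0], [0.0912, 0, 0, 0.03, 0, 0, 0], [0.0912, 0, 0, 0.08, 0, 0, 0], [0.0912, 0, 0, 0.13, 0, 0, 0], [0.0912, 0, 0, 0.14, 0, 0, 0], [0.0912, 0, 0, 0.14, 0, 0, 0]])

```text
time: 21.9
eef_pos: [0.5719, -0.0298, 0.2072]
tool_rot: [3.141, 0.0, 1.572]
wrist_force: [0.1, -0.4, -0.2]
gripper_width: 0.997
grip_force: 0.0
```

jog_arm(steps=[[0.0912, -0.025, 0.022, 0, 0, 0, 0], [0.0912, -0.055, 0.048, 0, 0, 0, 0], [0.0912, -0.085, 0.074, 0, 0, 0, 0], [0.0912, -0.11, 0.098, 0, 0, 0, 0], [0.0912, -0.127, 0.112, 0, 0, 0, 0], [0.0912, -0.127, 0.112, 0, 0, 0, 0], [0.0912, -0.127, 0.112, 0, 0, 0, 0]])

```text
time: 22.78
eef_pos: [0.4455, 0.0819, 0.2069]
tool_rot: [3.142, 0.0, 1.572]
wrist_force: [0.8, -0.1, 0.4]
gripper_width: 0.998
grip_force: 0.0
```

```bash
python3 w.py wrist .03 .444 .082 w4; python3 w.py side .02 .572 -.03 s4
```

```text
3112 [0.4467 0.0816 0.1431] [0.044 0.044 0.008] [0.46876954 0.10339933 0.14702955]
[0.44551764 0.08181378 0.20692856]
1034 [ 0.5694 -0.0281  0.1185] [0.059 0.062 0.008] [0.59892676 0.00277714 0.12245985]
[0.44549651 0.0817683  0.20693377]
```

View pics/w4.png

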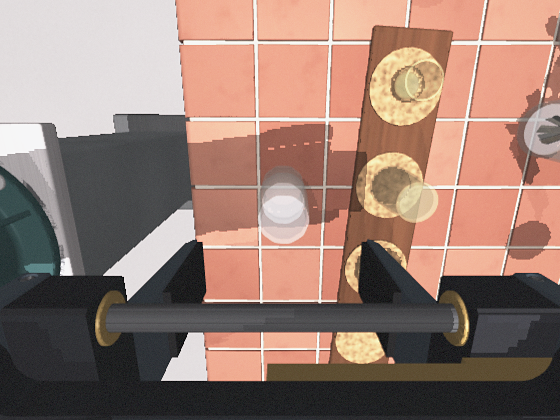

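The tea and short glasses are centred on coasters 1 and 2, at (410,85) and (390,188). The tall glass at (284,205) is between the finger lines.

jog_arm(steps=[[0.0912, 0, 0, -0.03, 0, 0, 0], [0.0912, 0, 0, -0.065, 0, 0, 0], [0.0912, 0, 0, -0.1, 0, 0, 0], [0.0912, 0, 0, -0.117, 0, 0, 0], [0.09, 0, 0, -0.122, 0, 0, 0], [0.08, 0, 0, -0.122, 0, 0, 0], [0.07, 0, 0, -0.122, 0, 0, 0], [0.064, 0, 0, -0.122, 0, 0, 0], [0.06, 0, 0, -0.122, 0, 0, 0], [0.056, 0, 0, -0.122, 0, 0, 0]])

```text
time: 24.12
eef_pos: [0.4449, 0.0823, 0.0852]
tool_rot: [3.141, -0.0, 1.572]
wrist_force: [-0.4, -0.4, 0.4]
gripper_width: 0.618
grip_force: 0.0
```

jog_arm(steps=[[0.053, 0, 0, 0, 0, 0, 0], [0.05, 0, 0, 0, 0, 0, 0], [0.046, 0, 0, 0, 0, 0, 0], [0.04, 0, 0, 0, 0, 0, 0], [0.035, 0, 0, 0, 0, 0, 0], [0.035, 0, 0, 0, 0, 0, 0], [0.035, 0, 0, 0.005, 0, 0, 0], [0.035, 0, 0, 0.025, 0, 0, 0], [0.035, 0, 0, 0.04, 0, 0, 0], [0.035, 0, 0, 0.04, 0, 0, 0]])

```text
time: 25.38
eef_pos: [0.4454, 0.0824, 0.126]
tool_rot: [3.14, -0.0, 1.572]
wrist_force: [0.5, 0.1, -3.9]
gripper_width: 0.515
grip_force: 15.9
```

jog_arm(steps=[[0.035, 0, -0.015, 0, 0, 0, 0], [0.035, 0, -0.045, 0, 0, 0, 0], [0.035, 0, -0.08, 0, 0, 0, 0], [0.035, 0, -0.115, 0, 0, 0, 0], [0.035, 0, -0.15, 0, 0, 0, 0], [0.035, 0, -0.185, 0, 0, 0, 0], [0.035, 0, -0.21, 0, 0, 0, 0], [0.035, 0, -0.2255, 0, 0, 0, 0], [0.035, 0, -0.227, 0, 0, 0, 0], [0.035, 0, -0.227, 0, 0, 0, 0]])

```text
time: 26.62
eef_pos: [0.4446, -0.1443, 0.1248]
tool_rot: [-3.141, -0.0, 1.572]
wrist_force: [0.1, 0.4, -2.9]
gripper_width: 0.512
grip_force: 15.9
```

jog_arm(steps=[[0.035, 0.015, 0, 0, 0, 0, 0], [0.035, 0.04, 0, 0, 0, 0, 0], [0.035, 0.07, 0, 0, 0, 0, 0], [0.035, 0.1, 0, 0, 0, 0, 0], [0.035, 0.115, 0, 0, 0, 0, 0], [0.035, 0.12, 0, 0, 0, 0, 0], [0.035, 0.12, 0, 0, 0, 0, 0], [0.035, 0.12, 0, -0.015, 0, 0, 0], [0.035, 0.12, 0, -0.024, 0, 0, 0], [0.035, 0.12, 0, -0.024, 0, 0, 0]])

```text
time: 27.88
eef_pos: [0.5638, -0.1446, 0.0998]
tool_rot: [-3.14, -0.001, 1.571]
wrist_force: [0.2, -0.3, -2.7]
gripper_width: 0.513
grip_force: 15.9
```

Target TCP z is .0972.

jog_arm(steps=[[0.035, 0, 0, -0.001, 0, 0, 0], [0.035, 0, 0, -0.002, 0, 0, 0], [0.035, 0, 0, -0.0035, 0, 0, 0], [0.035, 0, 0, -0.0035, 0, 0, 0]])

```text
time: 28.38
eef_pos: [0.5648, -0.1447, 0.0975]
tool_rot: [-3.142, -0.0, 1.572]
wrist_force: [-0.5, 0.3, -3.1]
gripper_width: 0.515
grip_force: 15.9
```

jog_arm(steps=[[0.035, 0, 0, -0.0005, 0, 0, 0], [0.035, 0, 0, -0.001, 0, 0, 0], [0.035, 0, 0, -0.001, 0, 0, 0]])

```text
time: 28.75
eef_pos: [0.5652, -0.1449, 0.097]
tool_rot: [3.141, 0.0, 1.572]
wrist_force: [-0.9, 0.3, 3.9]
gripper_width: 0.511
grip_force: 16.1
```

jog_arm(steps=[[0.05, 0, 0, -0.001, 0, 0, 0], [0.058, 0, 0, -0.001, 0, 0, 0], [0.068, 0, 0, -0.001, 0, 0, 0], [0.08, 0, 0, -0.001, 0, 0, 0], [0.0912, 0, 0, -0.001, 0, 0, 0], [0.0912, 0, 0, 0.03, 0, 0, 0], [0.0912, 0, 0, 0.07, 0, 0, 0], [0.0912, 0, 0, 0.1, 0, 0, 0], [0.0912, 0, 0, 0.11, 0, 0, 0], [0.0912, 0, 0, 0.11, 0, 0, 0]])

```text
time: 30.0
eef_pos: [0.5648, -0.1448, 0.2063]
tool_rot: [3.141, 0.0, 1.572]
wrist_force: [1.0, 0.5, 0.2]
gripper_width: 0.999
grip_force: 0.0
```

jog_arm(steps=[[0.0912, -0.02, -0.03, 0, 0, 0, 0], [0.0912, -0.05, -0.07, 0, 0, 0, 0], [0.0912, -0.08, -0.12, 0, 0, 0, 0], [0.0912, -0.1, -0.17, 0, 0, 0, 0], [0.0912, -0.12, -0.22, 0, 0, 0, 0], [0.0912, -0.14, -0.27, 0, 0, 0, 0], [0.0912, -0.16, -0.32, 0, 0, 0, 0], [0.0912, -0.16, -0.32, 0, 0, 0, 0]])

```text
time: 31.0
eef_pos: [0.403, -0.4668, 0.2046]
tool_rot: [-3.14, -0.001, 1.568]
wrist_force: [-0.0, 0.4, -0.3]
gripper_width: 0.997
grip_force: 0.0
```

```bash
for p in ".565 -.145" ".572 -.03" ".5794 .085" ".5863 .2"; do python3 w.py top .025 $p t5; python3 w.py side .025 $p s5; done
```

```text
770 [ 0.5644 -0.1448  0.1581] [0.042 0.044 0.008] [ 0.5853122  -0.12262732  0.16205157]
[ 0.40361166 -0.46515764  0.20451984]
1077 [ 0.5625 -0.1436  0.154 ] [0.042 0.042 0.008] [ 0.58343017 -0.1225866   0.15803303]
[ 0.40415726 -0.46423283  0.20480706]
619 [ 0.5708 -0.0298  0.121 ] [0.059 0.059 0.008] [ 6.00222443e-01 -2.63350928e-04  1.24947232e-01]
[ 0.40454455 -0.46374788  0.20515783]
1167 [ 0.5699 -0.0288  0.1182] [0.06  0.062 0.008] [0.59967475 0.00199226 0.12221796]
[ 0.40488683 -0.46359145  0.20554609]
480 [0.5793 0.0842 0.0966] [0.041 0.041 0.008] [0.5996047  0.10480668 0.10055317]
[ 0.40508905 -0.46356804  0.20586001]
811 [0.5781 0.0867 0.0936] [0.042 0.041 0.008] [0.59920662 0.1072781  0.09752751]
[ 0.40520242 -0.46368783  0.20612254]
194 [0.584  0.201  0.0634] [0.037 0.037 0.007] [0.60254016 0.21928788 0.06706715]
[ 0.40524496 -0.46380617  0.20631661]
460 [0.5835 0.2032 0.0608] [0.04  0.04  0.008] [0.60334711 0.22301113 0.06472304]
[ 0.40523274 -0.46397393  0.20641877]
```

View pics/s5.png

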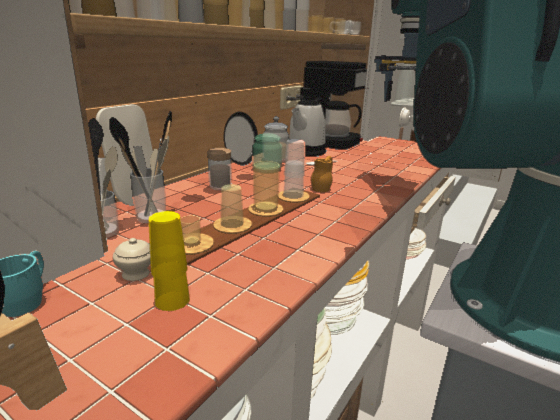

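View pics/t5.png

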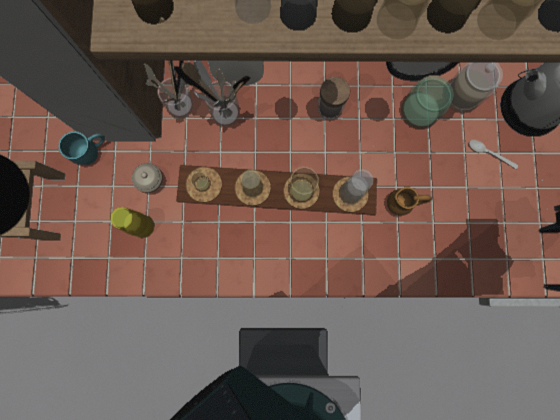

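All four stand upright on their coasters (side view: tea 193,240; short 232,210; beaker 266,190; tall 295,170 next to the jug), each within about 4 mm of centre. The jug and sugar bowl haven't moved.

```bash
python3 -c "
from cell import ticket
print(ticket.finish_job())"
```

```text
the job is handed in; nothing more can be done
None
```

The job is handed in at about 31 s of robot time: the tall glass, beaker, short glass and tea glass stand upright in that order from the jug to the sugar bowl, each within about 4 mm of its coaster's centre by the cameras; no verdict was returned.

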